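# Post a notebook through the return slot

## Robot

A 7-joint arm with a two-finger parallel gripper is mounted at the origin on the work surface. World frame = base frame: x ahead of the robot, y to its left, z up, the work surface at z = 0. Lengths are in m, angles in rad, forces in N, time in s.
With the tool pointing down it reaches from about 0.425 to 0.875 m from the base axis. Payload 4.7 kg.
Tool frame: the origin (TCP) lies midway between the tips of the shut fingers; the grasp point (between the pads) lies 19 mm behind it (r.tcp_to_grasp is the distance from the TCP to the grasp point, in m); z points along the fingers, x is the direction in which the jaws open and shut, and the axes are right-handed (so a half turn about z gives the same grasp; the last joint's range is limited). The gripper opens to 87 mm and grips with 3 to 60 N. Pads are 19 mm wide; open, the fingers measure 117 mm over their backs; the gripper's body (75 mm by 190 mm) begins 51 mm behind the grasp point.
Start: joints at [1.121, 0.321, -0.07, 1.45, 0.023, 1.371, -0.057], TCP at [0.291, -0.581, 0.185] pointing down, gripper open.
Joint ranges: [-2.86, 2.86], [-0.3, 2.09], [-1.38, 1.24], [0.06, 2.45], [-1.56, 4.7], [0.09, 2.05], [-2.69, 2.69]. Speed limits (rad/s): [2.57, 2.57, 3.14, 3.14, 3.14, 3.14, 3.14].

## Interface

Orientations are given as a rotation vector (axis times angle).
In Python, from workcell import r gives the robot as it stands. The module is installed in compiled form; this text tells all that it offers.
- The arm moves only by the tool drive_tool, never from a script. Its argument "increments" is a list that holds one entry, the list of rows, each a list of 5 numbers: the shift along the tool's x, y, z in units of 50 mm (1.0 is 50 mm), then the turn about the tool's z in units of 5 degrees (1.0 is 5 degrees), then the finger opening in mm, from 0 to 87. In form: [[[dx, dy, dz, roll, grip], ...]]. A call has 1 to 12 rows; each row is the pose to reach, as a shift and turn from the pose measured when the call began, along the tool's axes at that moment; what a row does not reach only later rows make up. A row lasts 1/8 s, in which the tool goes at most 62.5 mm and 10.7 degrees, less where a joint would pass 70% of its speed; a pose out of reach is approached as far as the arm can. A call with a gripper value outside its range is refused whole. The fingers move at their own pace and stop on an object; the grip force is fixed at half the most. Time passes only in rows, so rows that repeat a pose let the fingers close. It gives the time, the measured TCP pose, the force and the opening at its end, in the units of the state.
- r.get_obs(): the state, without advancing time (a new reading comes with each control period).
- r.grab_frame(name): name is "side" or "top"; returns a dict with "img" (480x640x3 uint8, blue, green, red), "camera_matrix" (3x3 intrinsics, pixels), "world_to_cam" (4x4, takes a point from world to camera coordinates). Camera axes: x right, y up, looking along -z (the intrinsics and any distortion apply to the point x, -y, -z); pixel columns grow to the right and rows downward; lengths in m; the calibration is good to about 2 mm. A picture is of the moment at which its call begins. There is no depth.
- r.sign_off(): hands the job in, once; it reports no verdict.
Trained networks look in the newest picture that a camera, given by its name, has taken for a name from the list of things; names that differ only in an ending like _2 or _b are one class to them, and where a whole thing is asked for, a point or a joint stands for the part that bears it (a point fixed in the world has none). Each returns a list of dicts, best first, with "conf" (0 to 1); they miss things now and then, are a little off and sometimes report something else, mostly with a low value. They report only what shows in the picture. A call takes as long as a camera call.
- r.boxes_of(query, camera): "position" ([x, y, z] in m, in the coordinates of the camera as it stood for that picture, good to about 4 mm: the middle of the surface that is visible of it).
- r.pinpoint(query, camera): "position" ([x, y, z] in m, in the coordinates of the camera as it stood for that picture, good to about 4 mm: a listed point, or the origin of a listed thing).
The state is a dict: "time_s": time; "q": joint angles; "joint_velocities": joint speeds; "effort": joint torques, N m; "tool_pos": TCP position; "eef_rot": TCP orientation; "contact_force": force on the tool from outside, world axes, zero at the start; "ft_torque": the same for the moment, N m; "grip_width": finger opening in m.
Only numpy, scipy, OpenCV 4.12 (cv2) and the standard library are available. Lean on these libraries where they do the work, as an engineer would, in place of code of your own. Each camera call takes 0.05 s, during which the arm holds its last target.

## Task

Push the slim notebook that lies on the return box's wooden shelf lengthwise through the slot in the metal face plate, so that it drops in and lies flat on the floor of the box behind. The plate can be set sideways, so feel or look for where the slot is. Leave the candle, the pen tray and the mug where they stand.

Things in the scene. Friction and masses are not known exactly. Their poses are not given: they have to be found in the camera images.
- notebook: Slim rigid hardback notebook, grey covers, 120 long (its x) x 90 wide (y) x 10 thick, 100 to 200 g. Origin: centre of its underside. Starts flat on the shelf, +x end to the slot within 35 degrees. Too wide to grip, too flat to pick up: press fingertips on its cover (10 to 25 N) and drag, or push its edges. Its cloth cover grips (friction about 0.8); a finger slips on it when it is blocked.
- return_box: Fixed return box, white wood sides, clear roof (top 98 above the desk) and back; wooden shelf in front. Origin: on the desk below the middle of its front face; +x points into the box, z up; yaw within 18 degrees. Seen along x: shelf from -250 to -8, an 8 mm gap, an upright aluminium face plate from 0 to 5, the compartment behind.
- shelf_edge (a point): Middle of the shelf's rear edge, on its top surface, 60 above the desk. The shelf is level, plain and waxed (friction about 0.12, as the plate and box), 242 deep (from here to -x) and 320 wide (y), with no rims. Axes as the return box.
- face_mid (a point): Middle of the box's front face, at shelf height (60). Axes as the return box. Here stands the face plate, 230 wide, fixed firmly but set up to 14 mm to either side in y (not reported). Centred in it: one slot 95 wide (y), 15 high (from shelf height up), square edged. A dark bar just as wide as the slot (95), 12 deep, top 104 above the desk, sits on the plate straight above it.
- box_floor (a point): Middle of the compartment's floor, 6 above the desk, axes as the return box. The compartment measures 158 (x) x 200 (y) and reaches forward under the gap to the shelf's edge, with nothing below the slot to rest on: a notebook pushed until its rear end reaches the plate loses the shelf and drops in by itself.
- candle: Bystander: white ceramic candle jar, 80 diameter, 70 high, on the desk to the left of the shelf. Origin: centre of its underside.
- pen_tray: Bystander: black pen tray with pens, 90 x 200 x 60 high, on the desk to the right of the shelf. Origin: centre of its underside.
- mug: Bystander: white mug, 80 diameter, 90 high, handle at its +y side, on the desk to the left of the box. Origin: centre of its underside.

How it is judged:
By the outcome, as a careful person would: the job done as asked, in the order asked, and still so for the second after the job is handed in, with the robot touching nothing.
It also fails if it takes over 72 s, if anything falls off the work surface, if the arm or the gripper's body presses on something with over 40 N, if the wrist force passes 120 N, or if a joint passes its speed limit or range.

## Working session

There is one attempt and no reset: what is moved stays moved. The work goes in short steps, Python scripts to look and compute and a tool call to move; the robot and the scene stay as the last step left them, time stands still between calls to the robot, and variables do not carry over. Pictures are saved under pics/ and viewed, and the job is handed in when it is done.

Besides the shell and the picture viewer there is one more tool, called after "Call:" in YAML: its name, and indented under it one key for each argument. drive_tool: Moves the arm, as the interface text tells. Its arguments: {"type":"object","properties":{"increments":{"type":"array"}},"required":["increments"]}

```bash
mkdir -p pics; cat > h.py <<'E'
import numpy as np, cv2
from workcell import r
from scipy.spatial.transform import Rotation as R
def grab(cam,fn=None):
    f=r.grab_frame(cam)
    if fn: cv2.imwrite('pics/'+fn,f['img'])
    return f
def towld(f,p):
    T=np.linalg.inv(f['world_to_cam']); return (T@np.r_[p,1])[:3]
def proj(f,P):
    c=(f['world_to_cam']@np.r_[P,1])[:3]; c=np.array([c[0],-c[1],-c[2]])
    u=f['camera_matrix']@c; return u[:2]/u[2]
def onplane(f,uv,z):
    d=np.linalg.inv(f['camera_matrix'])@np.r_[uv,1]; d=np.array([d[0],-d[1],-d[2]])
    T=np.linalg.inv(f['world_to_cam']); o=T[:3,3]; w=T[:3,:3]@d
    return o+w*(z-o[2])/w[2]
E
python3 - <<'E'
from h import *
np.set_printoptions(precision=4,suppress=True)
o=r.get_obs();print({k:np.round(v,3) for k,v in o.items()})
print(R.from_rotvec(o['eef_rot']).as_matrix())
for cam in('top','side'):
    f=grab(cam,cam+'0.png'); print(cam,np.linalg.inv(f['world_to_cam'])[:3,3])
    for q in('notebook','return_box','shelf_edge','face_mid','box_floor','candle','pen_tray','mug'):
        for d in r.pinpoint(q,cam)[:2]: print(q,round(d['conf'],2),towld(f,d['position']))
E
```

```text
{'time_s': np.float64(0.0), 'q': array([ 1.121,  0.322, -0.07 ,  1.452,  0.023,  1.371, -0.057]), 'joint_velocities': array([-0.003, -0.001, -0.002, -0.   ,  0.002, -0.   , -0.   ]), 'effort': array([ -0.   , -49.129,  -0.404, -31.253,  -0.064,   0.044,   0.   ]), 'tool_pos': array([ 0.29 , -0.581,  0.184]), 'eef_rot': array([-2.672,  1.651,  0.003]), 'contact_force': array([-0.472, -0.5  , -0.755]), 'ft_torque': array([ 0.016, -0.019, -0.015]), 'grip_width': np.float64(0.087)}
[[ 0.4474 -0.8943 -0.001 ]
 [-0.8943 -0.4474  0.0017]
 [-0.0019  0.0001 -1.    ]]
top [0.4333 0.035  1.0381]
notebook 0.81 [ 0.4997 -0.0623  0.0607]
notebook 0.7 [ 0.6093 -0.0526  0.0611]
return_box 0.77 [ 0.6107 -0.0549  0.001 ]
shelf_edge 0.76 [ 0.609  -0.0552  0.0624]
face_mid 0.57 [ 0.6132 -0.0527  0.0588]
candle 0.86 [0.3993 0.1303 0.0009]
pen_tray 0.66 [ 0.6437 -0.3227  0.0017]
mug 0.56 [0.5881 0.1794 0.0021]
mug 0.42 [ 0.5006 -0.0684  0.0606]
side [ 0.4369 -0.624   0.6059]
notebook 0.97 [ 0.4951 -0.0665  0.0623]
return_box 0.61 [ 0.6136 -0.055  -0.0009]
shelf_edge 0.92 [ 0.6097 -0.0541  0.0626]
face_mid 0.57 [ 0.6126 -0.0534  0.0631]
candle 0.62 [0.3977 0.1263 0.0035]
pen_tray 0.97 [ 0.6421 -0.3155  0.0015]
mug 0.85 [ 0.5873  0.1831 -0.0006]
```

View pics/top0.png

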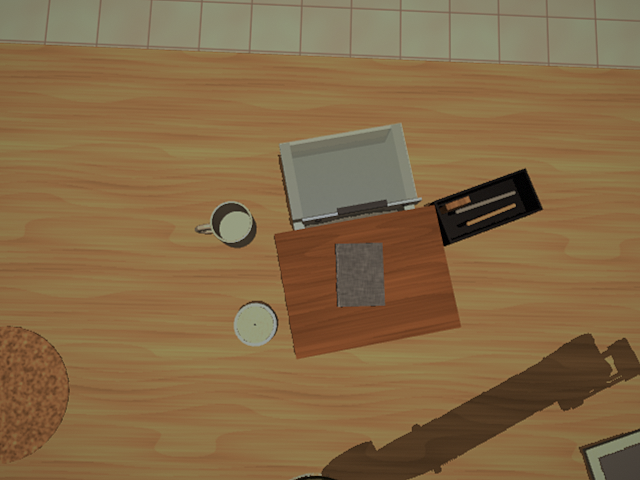

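View pics/side0.png

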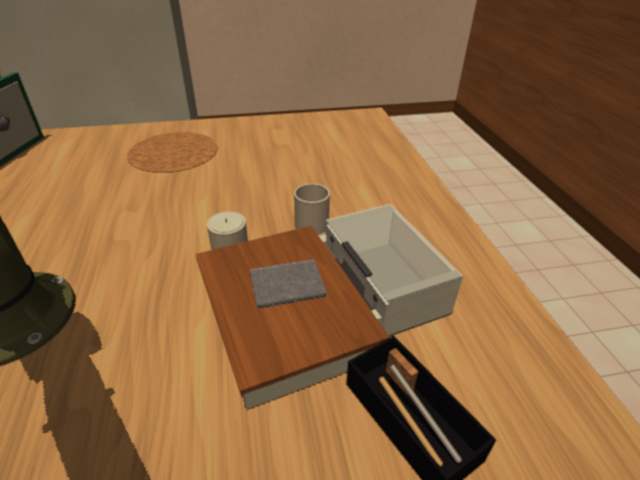

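```bash
python3 - <<'E'
from h import *
im=cv2.imread('pics/top0.png'); c=im[190:365,265:470]
cv2.imwrite('pics/topc.png',cv2.resize(c[:140],None,fx=3.9,fy=3.9,interpolation=cv2.INTER_CUBIC))
c=im[190:230,290:430]
c=cv2.convertScaleAbs(c,alpha=1.8)
cv2.imwrite('pics/topd.png',cv2.resize(c,None,fx=5.7,fy=5.7,interpolation=cv2.INTER_CUBIC))
im=cv2.imread('pics/side0.png')
c=im[225:325,310:410]; c=cv2.convertScaleAbs(c,alpha=1.8)
cv2.imwrite('pics/sidec.png',cv2.resize(c,None,fx=6,fy=6,interpolation=cv2.INTER_CUBIC))
E
```

```text
(no output)
```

View pics/topc.png

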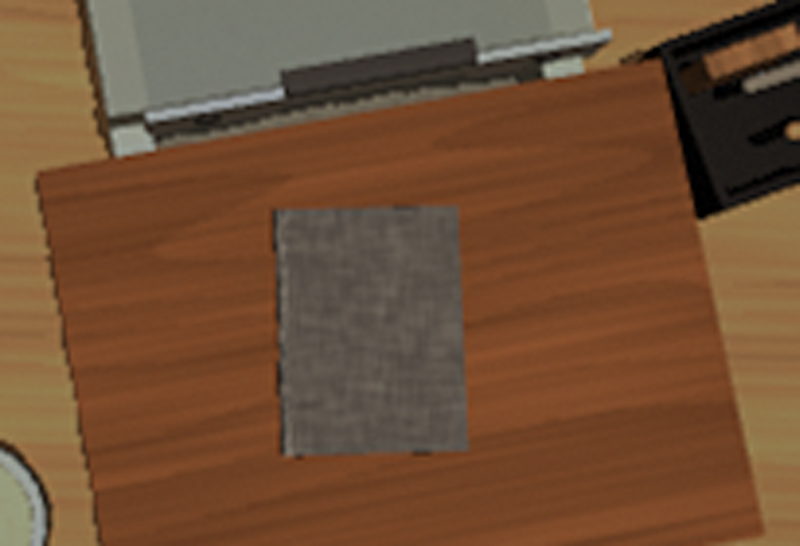

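View pics/topd.png

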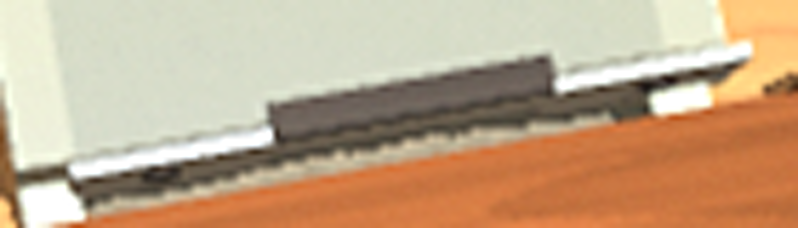

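View pics/sidec.png

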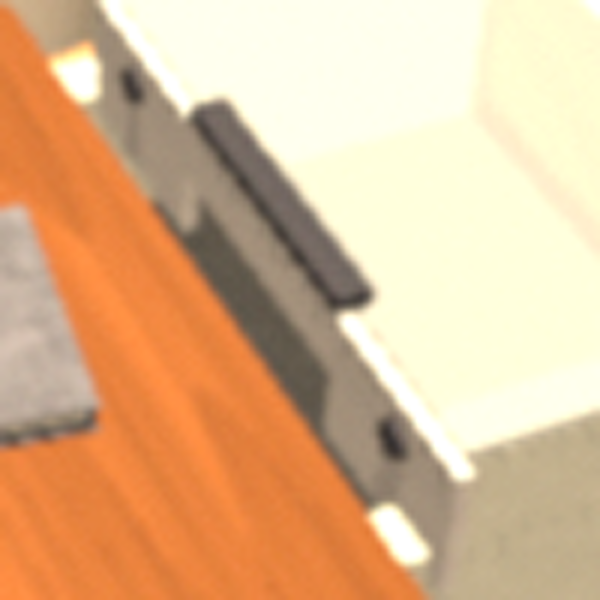

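```bash
cat > m.py <<'E'
from h import *
np.set_printoptions(precision=4,suppress=True)
def px(p,s,ox,oy): return np.array([(p[0]+.5)/s-.5+ox,(p[1]+.5)/s-.5+oy])
f=r.grab_frame('top'); g=r.grab_frame('side')
S=[onplane(f,px(p,3.9,265,190),.06) for p in [(37,173),(660,62),(765,530)]]
e=S[1]-S[0]; print('shelf w',np.linalg.norm(e),'yaw',np.degrees(np.arctan2(e[0],-e[1])), 'mid',(S[0]+S[1])/2)
e2=S[1]-S[2]; print('side len',np.linalg.norm(e2),np.degrees(np.arctan2(e2[1],e2[0])))
N=[onplane(f,px(p,3.9,265,190),.07) for p in [(280,208),(458,206),(468,450),(288,455)]]
print('nb',np.array(N),np.mean(N,0)); a=N[0]+N[1]-N[2]-N[3]; b=N[0]+N[3]-N[1]-N[2]
print('len',np.linalg.norm(a)/2,np.linalg.norm(b)/2,'yaw',np.degrees(np.arctan2(a[1],a[0])),np.degrees(np.arctan2(-b[0],b[1])))
for nm,pts in (('back',[(268,103),(550,57)]),('front',[(277,140),(555,95)])):
    B=[onplane(f,px(p,5.7,290,190),.104) for p in pts]; e=B[1]-B[0]
    print(nm,B,np.linalg.norm(e),np.degrees(np.arctan2(e[0],-e[1])),'mid',(B[0]+B[1])/2)
# side: bar top corners
B=[onplane(g,px(p,6,310,225),.104) for p in [(196,108),(225,98),(372,292),(338,303)]]
print('side bar',np.array(B),np.mean(B,0),[np.linalg.norm(B[i]-B[(i+1)%4]) for i in range(4)])
Sl=[onplane(g,px(p,6,310,225),.06) for p in [(205,205),(322,425)]] 
print(Sl)
E
python3 m.py
```

```text
shelf w 0.3187184030782714 yaw 12.131779716038043 mid [ 0.6044 -0.0562  0.06  ]
side len 0.23752687727612085 12.532700527114276
nb [[ 0.5561 -0.0211  0.07  ]
 [ 0.5599 -0.109   0.07  ]
 [ 0.4406 -0.1154  0.07  ]
 [ 0.4357 -0.028   0.07  ]] [ 0.4981 -0.0684  0.07  ]
len 0.12002537155438865 0.0878079429694413 yaw 3.1559439835294345 2.8690488863497587
back [array([ 0.6183, -0.0179,  0.104 ]), array([ 0.637 , -0.1105,  0.104 ])] 0.09454742949879637 11.374493602146117 mid [ 0.6276 -0.0642  0.104 ]
front [array([ 0.6061, -0.0211,  0.104 ]), array([ 0.6243, -0.1123,  0.104 ])] 0.09302857634913009 11.265206167621011 mid [ 0.6152 -0.0667  0.104 ]
side bar [[ 0.609  -0.0211  0.104 ]
 [ 0.619  -0.0179  0.104 ]
 [ 0.6383 -0.1106  0.104 ]
 [ 0.6275 -0.1132  0.104 ]] [ 0.6234 -0.0657  0.104 ] [np.float64(0.010483818282916644), np.float64(0.09465915675959026), np.float64(0.011051411547430261), np.float64(0.09396154381713455)]
[array([ 0.6152, -0.0168,  0.06  ]), array([ 0.6252, -0.1174,  0.06  ])]
```

```bash
cat >> h.py <<'E'
np.set_printoptions(precision=4,suppress=True)
YAW=np.radians(11.8); BX=np.array([np.cos(YAW),np.sin(YAW)]); BY=np.array([-np.sin(YAW),np.cos(YAW)])
SL=np.array([0.6225,-0.066])  # slot centre approx (bar)
def delta(x,y,z,jaw=None):
    o=r.get_obs(); M=R.from_rotvec(o['eef_rot']).as_matrix()
    d=M.T@(np.array([x,y,z])-o['tool_pos']); a=np.degrees(np.arctan2(M[1,0],M[0,0]))
    print('t',round(float(o['time_s']),2),'tcp',o['tool_pos'],'F',o['contact_force'],'jaw',round(a,2),'w',round(float(o['grip_width']),4))
    print('units',d/.05,'roll',None if jaw is None else -((jaw-a+90)%180-90)/5)
E
python3 -c "
from h import *
delta(.467,-.0686,.10,-87)"
```

```text
t 1.0 tcp [ 0.2908 -0.5814  0.1852] F [-0.382  -0.1858  0.2806] jaw -63.42 w 0.0871
units [-7.5948 -7.7401  1.7029] roll 4.71561205536251
```

Call:
drive_tool:
  increments:
    - [[-7.59,-7.74,0,4.72,40],[-7.59,-7.74,0,4.72,40],[-7.59,-7.74,0,4.72,40],[-7.59,-7.74,0,4.72,40],[-7.59,-7.74,0,4.72,40],[-7.59,-7.74,0,4.72,40],[-7.59,-7.74,0,4.72,40],[-7.59,-7.74,0,4.72,40],[-7.59,-7.74,0,4.72,40],[-7.59,-7.74,1.5,4.72,40],[-7.59,-7.74,1.7,4.72,40],[-7.59,-7.74,1.7,4.72,40]]

```text
time_s: 2.5
tool_pos: [0.4655, -0.0685, 0.0986]
eef_rot: [2.277, -2.161, -0.005]
contact_force: [-0.4, 0.4, 0.1]
grip_width: 0.0401
```

```bash
python3 -c "
from h import *
delta(.467,-.0686,.074,-87)
f=grab('side','s1.png')"
```

```text
t 2.5 tcp [ 0.4655 -0.0685  0.0986] F [-0.4304  0.4198  0.1085] jaw -87.0 w 0.0401
units [ 0.005  -0.0319  0.4924] roll -0.0005074498066420574
```

View pics/s1.png

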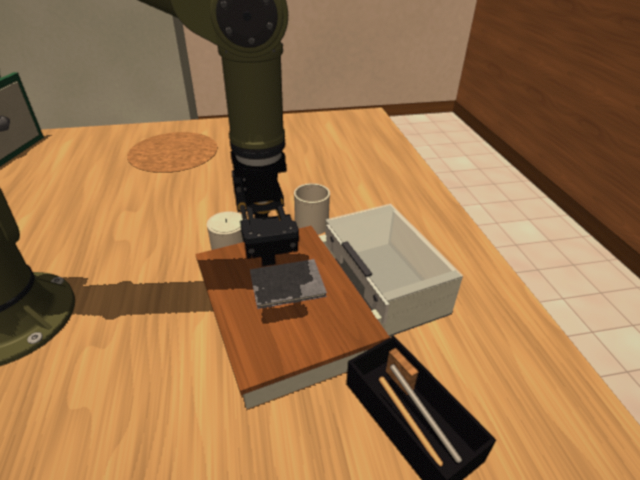

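The gripper hangs over the rear half of the notebook (around pixel 285,270), and nothing else is touched. I'm descending to make contact.

Call:
drive_tool:
  increments:
    - [[0,0,0.4,0,40],[0,0,0.5,0,40],[0,0,0.54,0,40],[0,0,0.57,0,40],[0,0,0.57,0,40]]

```text
time_s: 3.18
tool_pos: [0.4673, -0.0689, 0.0722]
eef_rot: [-2.278, 2.163, -0.0]
contact_force: [0.6, 0.1, -0.2]
grip_width: 0.0399
```

Call:
drive_tool:
  increments:
    - [[0,0,0.03,0,40],[0,0,0.06,0,40],[0,0,0.08,0,40],[0,0,0.08,0,40]]

```text
time_s: 3.68
tool_pos: [0.4672, -0.0688, 0.0681]
eef_rot: [2.278, -2.163, -0.0]
contact_force: [-0.5, 0.0, -0.4]
grip_width: 0.0399
```

Call:
drive_tool:
  increments:
    - [[0,0,0.03,0,40],[0,0,0.06,0,40],[0,0,0.06,0,40]]

```text
time_s: 4.05
tool_pos: [0.467, -0.0688, 0.0649]
eef_rot: [2.278, -2.163, -0.001]
contact_force: [-0.5, -0.2, -0.3]
grip_width: 0.0401
```

```bash
python3 -c "
from h import *
f=grab('side'); delta(.467,-.0686,.07)
im=f['img'][200:340,190:350]; cv2.imwrite('pics/s2.png',cv2.resize(cv2.convertScaleAbs(im,alpha=1.6),None,fx=4.2,fy=4.2,interpolation=cv2.INTER_CUBIC))
o=r.get_obs()['tool_pos']; print(proj(f,o))"
```

```text
t 4.1 tcp [ 0.4671 -0.0688  0.065 ] F [-0.1749 -0.4566 -0.3668] jaw -87.03 w 0.0395
units [-0.004   0.0022 -0.1003] roll None
[269.2371 285.5932]
```

View pics/s2.png

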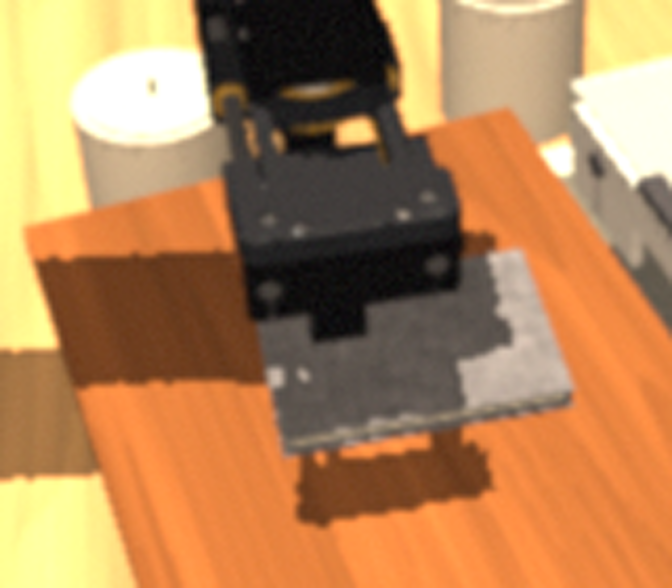

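Call:
drive_tool:
  increments:
    - [[0,0,0.03,0,40],[0,0,0.06,0,40],[0,0,0.06,0,40]]

```text
time_s: 4.47
tool_pos: [0.4669, -0.0688, 0.0618]
eef_rot: [2.278, -2.163, -0.001]
contact_force: [0.1, -0.3, 0.9]
grip_width: 0.0401
```

Call:
drive_tool:
  increments:
    - [[0,0,0.03,0,40],[0,0,0.03,0,40]]

```text
time_s: 4.72
tool_pos: [0.4668, -0.0688, 0.0601]
eef_rot: [2.278, -2.163, -0.001]
contact_force: [-0.2, 0.0, -0.4]
grip_width: 0.0401
```

Call:
drive_tool:
  increments:
    - [[0,0,0.03,0,40],[0,0,0.06,0,40],[0,0,0.06,0,40]]

```text
time_s: 5.1
tool_pos: [0.4667, -0.0687, 0.057]
eef_rot: [2.278, -2.163, -0.002]
contact_force: [0.1, 0.1, -0.2]
grip_width: 0.04
```

```bash
python3 -c "
from h import *
f=grab('side'); delta(.467,-.0686,.07)
im=f['img'][240:320,230:350]; cv2.imwrite('pics/s3.png',cv2.resize(cv2.convertScaleAbs(im,alpha=2.2),None,fx=6,fy=6,interpolation=cv2.INTER_CUBIC))
for z in (.06,.065,.07,.075,.08,.085):
  for s in (20,35): 
    p=np.array([.4667,-.0687])+s/1000*np.array([.05,-.998]); print(z,s,(proj(f,[*p,z])-[230,240])*6)
"
```

```text
t 5.15 tcp [ 0.4668 -0.0688  0.0571] F [-0.6054 -0.4248  0.4977] jaw -87.02 w 0.0402
units [-0.0031 -0.0049 -0.2583] roll None
0.06 20 [245.8368 333.4545]
0.06 35 [254.3388 370.5609]
0.065 20 [244.9178 321.196 ]
0.065 35 [253.441  358.2674]
0.07 20 [243.9912 308.8366]
0.07 35 [252.5357 345.8712]
0.075 20 [243.057 296.375]
0.075 35 [251.6228 333.371 ]
0.08 20 [242.1151 283.8101]
0.08 35 [250.7022 320.7653]
0.085 20 [241.1652 271.1404]
0.085 35 [249.7738 308.053 ]
```

View pics/s3.png

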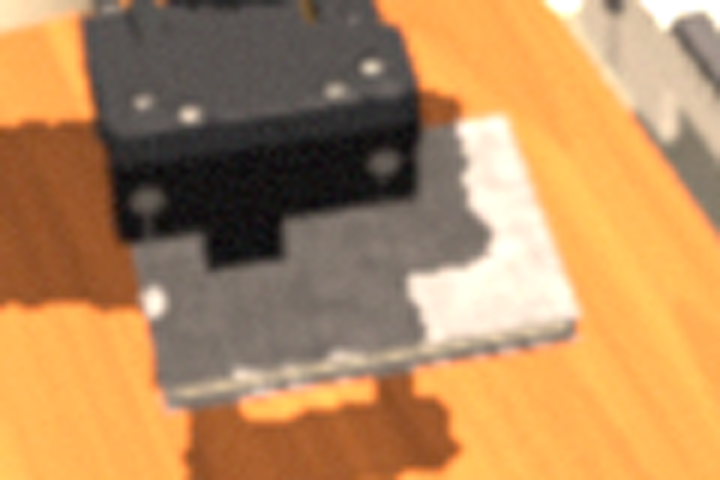

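```bash
python3 -c "
from h import *
f=grab('top')
im=f['img'][210:340,290:420]; cv2.imwrite('pics/t3.png',cv2.resize(cv2.convertScaleAbs(im,alpha=2.2),None,fx=4.5,fy=4.5,interpolation=cv2.INTER_CUBIC))
f=grab('side')
for p in ([.4406,-.1154,.07],[.5599,-.109,.07],[.4675,-.0687,.13],[.4675,-.0687+.095,.13],[.4675,-.0687-.095,.13],[.4300,-.0687-.095,.13]): print((proj(f,p)-[230,240])*6,proj(f,p))
im=f['img'][130:310,180:400]; cv2.imwrite('pics/s4.png',cv2.resize(cv2.convertScaleAbs(im,alpha=3),None,fx=3.6,fy=3.3,interpolation=cv2.INTER_CUBIC))
"
```

```text
[156.8409 389.6001] [256.1402 304.9334]
[573.9343 316.9857] [325.6557 292.8309]
[223.8185 105.0472] [267.3031 257.5079]
[191.2628 -94.7613] [261.8771 224.2064]
[263.6811 349.7017] [273.9469 298.2836]
[112.5542 369.7775] [248.759  301.6296]
```

View pics/t3.png

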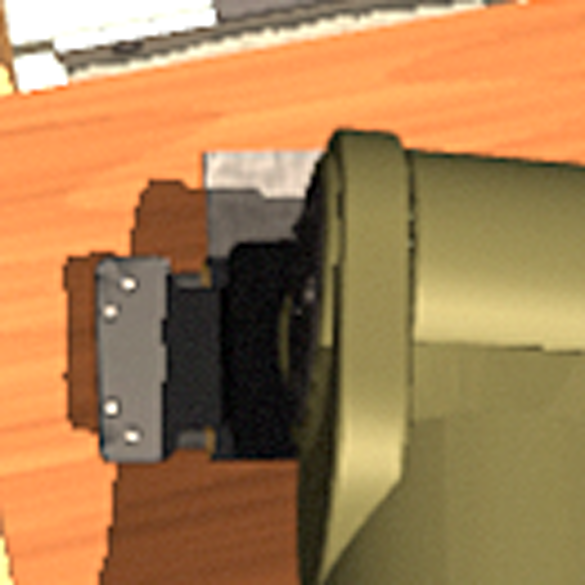

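View pics/s4.png

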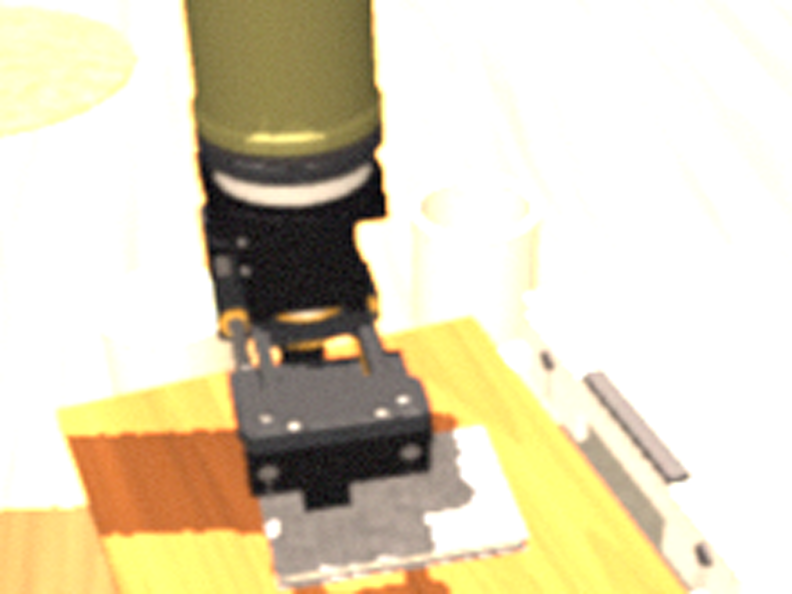

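Call:
drive_tool:
  increments:
    - [[0,0,-0.4,0,0],[0,0,-0.5,0,0],[0,0,-0.5,0,0],[0,0,-0.5,0,0],[0,0,-0.5,0,0],[0,0,-0.5,0,0]]

```text
time_s: 6.0
tool_pos: [0.4667, -0.0687, 0.0819]
eef_rot: [2.278, -2.163, -0.002]
contact_force: [-0.3, 0.7, -0.8]
grip_width: 0.0007
```

```bash
python3 -c "
from h import *
f=grab('side'); delta(.467,-.0686,.07)
im=f['img'][130:310,180:400]; cv2.imwrite('pics/s5.png',cv2.resize(cv2.convertScaleAbs(im,alpha=3),None,fx=3.6,fy=3.3,interpolation=cv2.INTER_CUBIC))
print((proj(f,r.get_obs()['tool_pos'])-[180,130])*[3.6,3.3])
"
```

```text
t 6.05 tcp [ 0.4667 -0.0687  0.0819] F [ 0.1194 -0.8561 -0.5956] jaw -87.02 w 0.0003
units [-0.0017 -0.0064  0.2385] roll None
[318.4232 490.2968]
```

View pics/s5.png

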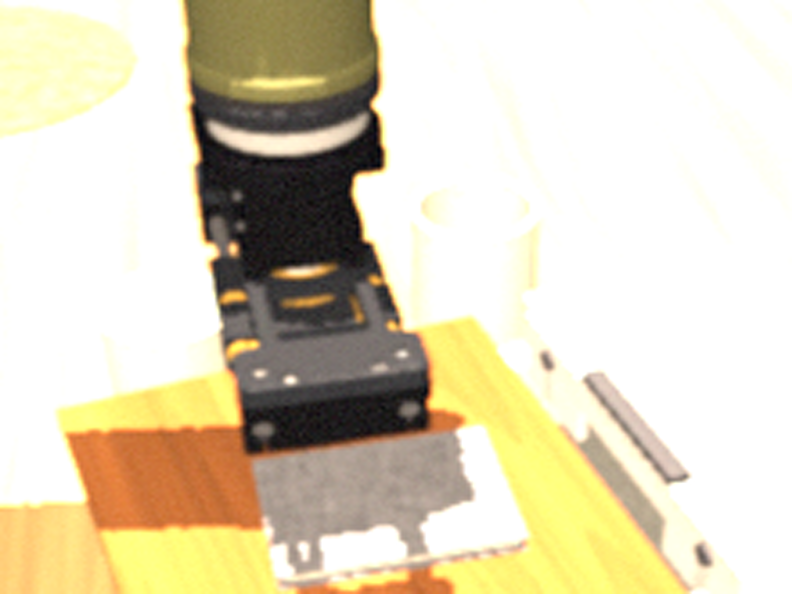

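```bash
python3 -c "
from h import *
f=r.grab_frame('top'); g=r.grab_frame('side')
for z in (.10,.13,.16,.19):
  a=onplane(f,np.array([98,260])/4.5+[290,210],z);b=onplane(f,np.array([102,460])/4.5+[290,210],z)
  print(z,a,b,np.linalg.norm(a-b))
print('side body bottom face edge')
for z in (.10,.13,.16,.19,.22):
  a=onplane(g,np.array([120,240])/6+[230,240],z);b=onplane(g,np.array([415,195])/6+[230,240],z)
  c=onplane(g,np.array([207,270])/6+[230,240],z);d=onplane(g,np.array([283,260])/6+[230,240],z)
  print(z,a,b,np.linalg.norm(a-b),'stub',(c+d)/2,np.linalg.norm(c-d))
for n,p in (('mug',(.588,.182,.09)),('candle',(.398,.128,.07)),('pen',(.643,-.318,.06))): print(n,proj(f,p),proj(g,p))
"
```

```text
0.1 [0.5047 0.025  0.1   ] [0.4236 0.0209 0.1   ] 0.08120736836264653
0.13 [0.5024 0.0253 0.13  ] [0.4239 0.0213 0.13  ] 0.07861048405602679
0.16 [0.5001 0.0257 0.16  ] [0.4242 0.0218 0.16  ] 0.076013599749407
0.19 [0.4978 0.026  0.19  ] [0.4245 0.0222 0.19  ] 0.0734167154427872
side body bottom face edge
0.1 [ 0.4351 -0.0857  0.1   ] [ 0.5186 -0.0824  0.1   ] 0.08359183926370972 stub [ 0.4681 -0.1019  0.1   ] 0.020958537292270773
0.13 [ 0.4352 -0.1177  0.13  ] [ 0.5138 -0.1145  0.13  ] 0.07863513825332429 stub [ 0.4663 -0.1328  0.13  ] 0.019715770009150372
0.16 [ 0.4353 -0.1496  0.16  ] [ 0.5089 -0.1466  0.16  ] 0.0736784372429388 stub [ 0.4644 -0.1638  0.16  ] 0.018473002726029968
0.19 [ 0.4354 -0.1815  0.19  ] [ 0.5041 -0.1787  0.19  ] 0.06872173623255337 stub [ 0.4626 -0.1947  0.19  ] 0.017230235442909567
0.22 [ 0.4355 -0.2134  0.22  ] [ 0.4993 -0.2108  0.22  ] 0.06376503522216792 stub [ 0.4607 -0.2257  0.22  ] 0.01598746815978911
mug [229.6015 221.3193] [310.9222 191.9397]
candle [254.7844 324.1909] [225.5369 222.3519]
pen [487.1035 204.8348] [415.2113 396.2328]
```

Call:
drive_tool:
  increments:
    - [[0,0,0.3,0,40],[0,0,0.6,0,40],[0,0,0.75,0,40],[0,0,0.8,0,40],[0,0,0.82,0,40],[0,0,0.82,0,40]]

```text
time_s: 6.9
tool_pos: [0.4671, -0.0688, 0.0414]
eef_rot: [2.278, -2.163, -0.001]
contact_force: [-0.4, -0.5, -0.4]
grip_width: 0.0396
```

```bash
python3 -c "
from h import *
f=grab('side'); delta(.467,-.0686,.07)
im=f['img'][130:310,180:400]; cv2.imwrite('pics/s6.png',cv2.resize(cv2.convertScaleAbs(im,alpha=3),None,fx=3.6,fy=3.3,interpolation=cv2.INTER_CUBIC))
"
```

```text
t 6.95 tcp [ 0.4671 -0.0688  0.0414] F [0.198  0.604  0.4647] jaw -87.02 w 0.0392
units [-0.0036  0.0024 -0.5718] roll None
```

View pics/s6.png

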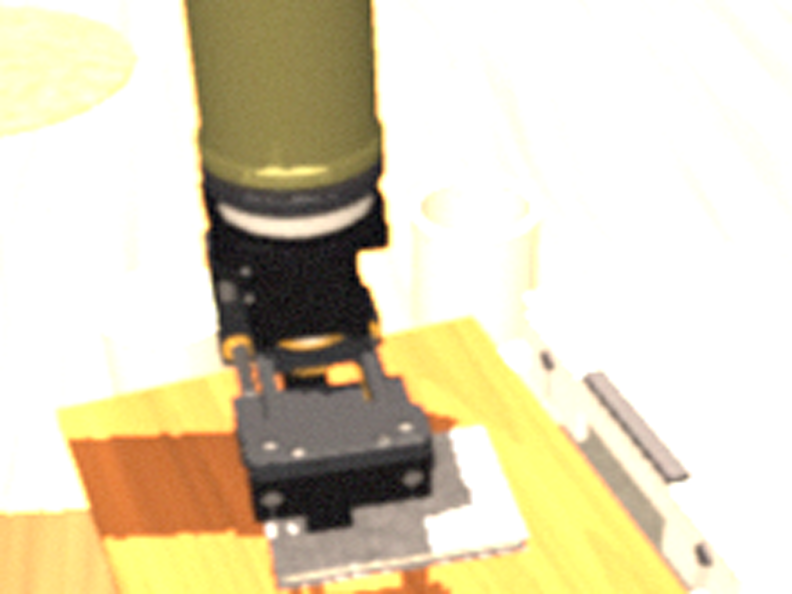

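Call:
drive_tool:
  increments:
    - [[0,0,0.05,0,40],[0,0,0.1,0,40],[0,0,0.13,0,40],[0,0,0.13,0,40]]

```text
time_s: 7.45
tool_pos: [0.467, -0.0687, 0.0347]
eef_rot: [2.278, -2.163, -0.001]
contact_force: [0.3, 0.2, 0.9]
grip_width: 0.0396
```

Call:
drive_tool:
  increments:
    - [[0,0,0.03,0,40],[0,0,0.06,0,40],[0,0,0.06,0,40]]

```text
time_s: 7.82
tool_pos: [0.4674, -0.0688, 0.033]
eef_rot: [2.278, -2.163, -0.0]
contact_force: [-3.6, 0.1, 9.0]
grip_width: 0.04
```

Call:
drive_tool:
  increments:
    - [[0,0,0.05,0,40],[0,0,0.05,0,40]]

```text
time_s: 8.07
tool_pos: [0.4683, -0.069, 0.0329]
eef_rot: [2.278, -2.163, 0.002]
contact_force: [-4.9, -0.2, 17.6]
grip_width: 0.0399
```

Call:
drive_tool:
  increments:
    - [[0.05,-0.1,0.05,-0.2,40],[0.11,-0.23,0.05,-0.45,40],[0.17,-0.35,0.05,-0.7,40],[0.23,-0.47,0.05,-0.95,40],[0.29,-0.59,0.05,-1.2,40],[0.35,-0.71,0.05,-1.4,40],[0.41,-0.84,0.05,-1.6,40],[0.45,-0.9,0.05,-1.76,40],[0.45,-0.9,0.05,-1.76,40]]

```text
time_s: 9.2
tool_pos: [0.5163, -0.0888, 0.033]
eef_rot: [-2.437, 1.981, -0.006]
contact_force: [-3.1, 1.1, 13.9]
grip_width: 0.0398
```

```bash
python3 -c "
from h import *
f=grab('side'); g=grab('top');delta(.5143,-.0888,.033,-78.2)
im=f['img'][220:330,230:410]; cv2.imwrite('pics/s7.png',cv2.resize(cv2.convertScaleAbs(im,alpha=2),None,fx=4.4,fy=4.4,interpolation=cv2.INTER_CUBIC))
im=g['img'][190:320,290:440]; cv2.imwrite('pics/t7.png',cv2.resize(cv2.convertScaleAbs(im,alpha=2),None,fx=4.5,fy=4.5,interpolation=cv2.INTER_CUBIC))
for c,ff in (('side',f),('top',g)):
  for d in r.pinpoint('notebook',c)[:1]: print(d['conf'],towld(ff,d['position']))
"
```

```text
t 9.3 tcp [ 0.5163 -0.0888  0.033 ] F [-2.3804  0.6067 13.2801] jaw -78.2 w 0.0402
units [-0.008   0.0388 -0.0004] roll 0.0004638199636445961
0.87 [ 0.5459 -0.0794  0.0614]
0.94 [ 0.5471 -0.081   0.0611]
```

View pics/s7.png

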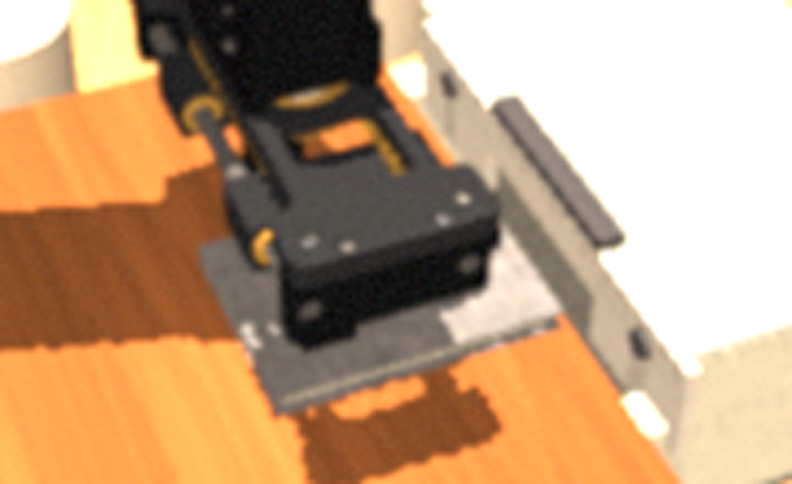

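View pics/t7.png

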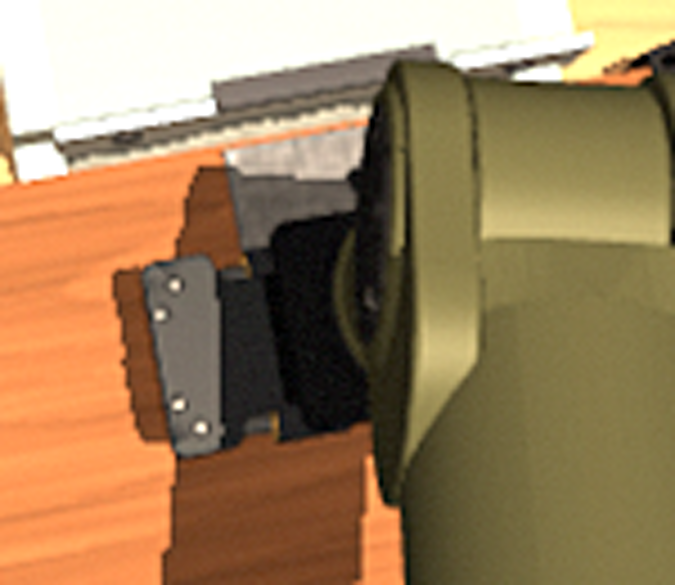

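```bash
cat > b.py <<'E'
from h import *
f=r.grab_frame('side'); g=r.grab_frame('top')
def bx(p): return np.array([p[:2]@BX,p[:2]@BY])*1000
def S(p,s=4.4,o=(230,220),z=.07): return bx(onplane(f,(np.array(p)+.5)/s-.5+o,z))
def T(p,s=4.5,o=(290,190),z=.07): return bx(onplane(g,(np.array(p)+.5)/s-.5+o,z))
E
python3 -c "
from b import *
a=S((557,319));b=S((277,402));c=S((203,245)); print('side nose-near, rear-near, rear-far',a,b,c)
e=a-b; print(np.linalg.norm(e),np.degrees(np.arctan2(e[1],e[0]))); e=c-b; print(np.linalg.norm(e),np.degrees(np.arctan2(-e[0],e[1])))
print('top nose-left',T((228,151)), 'left edge pt',T((243,248)))
print('bar top cam',T((213,84),z=.104),T((433,46),z=.104))
print('bar side cam',S((496,101),z=.104),S((605,245),z=.104),S((517,98),z=.104),S((622,240),z=.104))
print('shelf rear edge top', T((60,175),z=.06),T((350,126),z=.06))
"
```

```text
side nose-near, rear-near, rear-far [ 575.1461 -239.5523] [ 458.8827 -238.5353] [ 460.7221 -147.2992]
116.26787447792877 -0.5011602736553519
91.2547130479684 -1.1549450637110605
top nose-left [ 576.6162 -148.676 ] left edge pt [ 534.2846 -147.3872]
bar top cam [ 600.3202 -144.3298] [ 600.5031 -237.9137]
bar side cam [ 591.9817 -145.2373] [ 592.7262 -240.3995] [ 601.0246 -146.7351] [ 600.1115 -240.3911]
shelf rear edge top [580.2489 -76.1422] [ 579.8384 -203.9914]
```

Call:
drive_tool:
  increments:
    - [[0,-0.02,0.04,-0.16,40],[0,-0.1,0.045,-0.16,40],[0,-0.2,0.045,-0.16,40],[0,-0.3,0.045,-0.16,40],[0,-0.4,0.045,-0.16,40],[0,-0.5,0.045,-0.16,40],[0,-0.6,0.045,-0.16,40],[0,-0.6,0.045,-0.16,40]]

```text
time_s: 10.5
tool_pos: [0.5475, -0.0831, 0.0331]
eef_rot: [-2.45, 1.963, -0.011]
contact_force: [-1.8, -0.0, 11.2]
grip_width: 0.0402
```

```bash
python3 -c "
from h import *
f=grab('side'); g=grab('top');delta(.5143,-.0888,.033,-78.2)
im=f['img'][220:330,230:410]; cv2.imwrite('pics/s8.png',cv2.resize(cv2.convertScaleAbs(im,alpha=2),None,fx=4.4,fy=4.4,interpolation=cv2.INTER_CUBIC))
im=g['img'][190:320,290:440]; cv2.imwrite('pics/t8.png',cv2.resize(cv2.convertScaleAbs(im,alpha=2),None,fx=4.5,fy=4.5,interpolation=cv2.INTER_CUBIC))
"
```

```text
t 10.6 tcp [ 0.5475 -0.0831  0.0331] F [-1.6314 -0.3761 11.3016] jaw -77.42 w 0.0405
units [-0.0328  0.6738 -0.0031] roll 0.15541464438274488
```

View pics/s8.png

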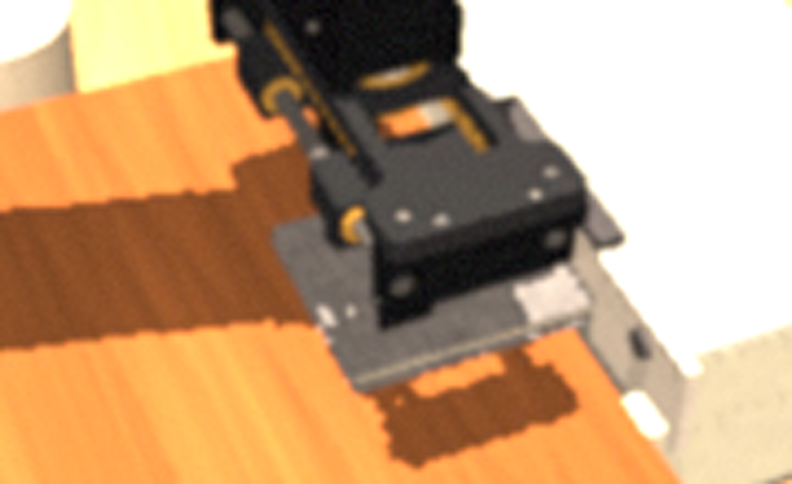

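View pics/t8.png

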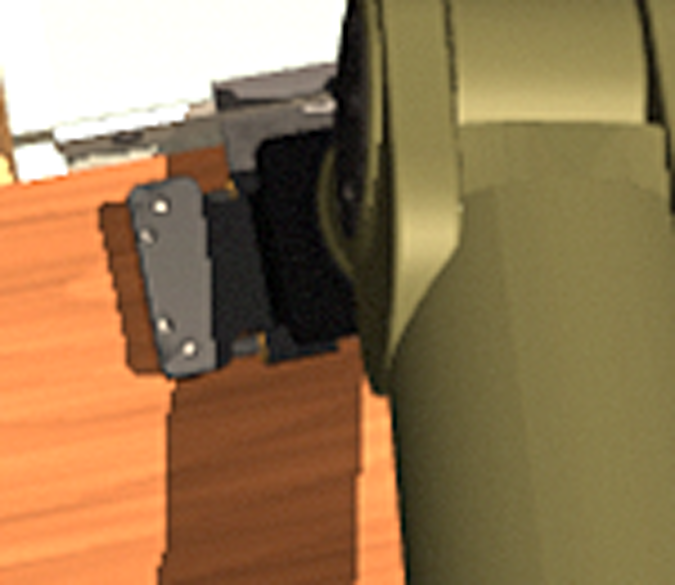

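Call:
drive_tool:
  increments:
    - [[0,-0.1,0.045,0,40],[0,-0.2,0.045,0,40],[0,-0.3,0.045,0,40],[0.01,-0.4,0.045,0,40],[0.01,-0.5,0.045,0,40],[0.01,-0.6,0.045,0,40],[0.01,-0.7,0.045,0,40],[0.01,-0.8,0.045,0,40],[0.01,-0.87,0.045,0,40],[0.01,-0.87,0.04,0,40]]

```text
time_s: 11.85
tool_pos: [0.5917, -0.0743, 0.0332]
eef_rot: [-2.448, 1.963, -0.015]
contact_force: [-0.2, -1.8, 7.5]
grip_width: 0.04
```

```bash
python3 -c "
from b import *
o=r.get_obs();print(bx(o['tool_pos']));delta(.5143,-.0888,.033,-78.2)
im=f['img'][220:330,230:410]; cv2.imwrite('pics/s9.png',cv2.resize(cv2.convertScaleAbs(im,alpha=2),None,fx=4.4,fy=4.4,interpolation=cv2.INTER_CUBIC))
"
```

```text
[ 563.966  -193.6707]
t 11.95 tcp [ 0.5917 -0.0742  0.0332] F [-1.0255 -0.0705  7.9163] jaw -77.44 w 0.0401
units [-0.0524  1.5733 -0.0115] roll 0.15228850073801253
```

View pics/s9.png

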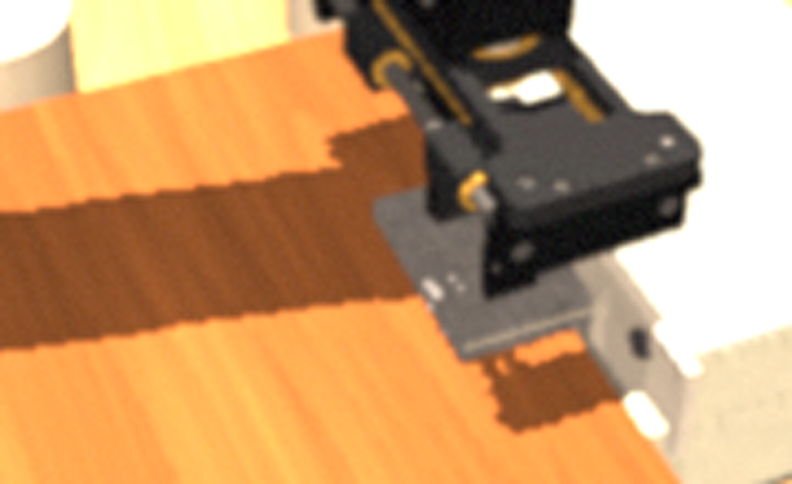

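Call:
drive_tool:
  increments:
    - [[0,0,0.06,0,40],[0,0.1,0.06,0,40],[0,0.2,0.06,0,40],[0,0.24,0.04,0,40],[0,0.24,-0.1,0,40],[0,0.24,-0.4,0,40],[0,0.6,-0.5,0.15,40],[0,1.3,-0.5,0.15,40],[0,1.5,-0.5,0.15,40],[0,1.5,-0.5,0.15,40]]

```text
time_s: 13.2
tool_pos: [0.5184, -0.0908, 0.058]
eef_rot: [-2.434, 1.979, -0.017]
contact_force: [0.3, -0.0, 0.8]
grip_width: 0.0401
```

```bash
python3 -c "
from b import *
o=r.get_obs();print(bx(o['tool_pos']));delta(.5143,-.0888,.033,-78.2)
im=f['img'][220:330,230:410]; cv2.imwrite('pics/s10.png',cv2.resize(cv2.convertScaleAbs(im,alpha=2),None,fx=4.4,fy=4.4,interpolation=cv2.INTER_CUBIC))
"
```

```text
[ 489.9704 -194.4703]
t 13.3 tcp [ 0.5194 -0.0902  0.0579] F [ 0.3673  1.1694 -0.0001] jaw -78.17 w 0.0402
units [-0.0502  0.0992  0.4973] roll 0.0062816382133206615
```

View pics/s10.png

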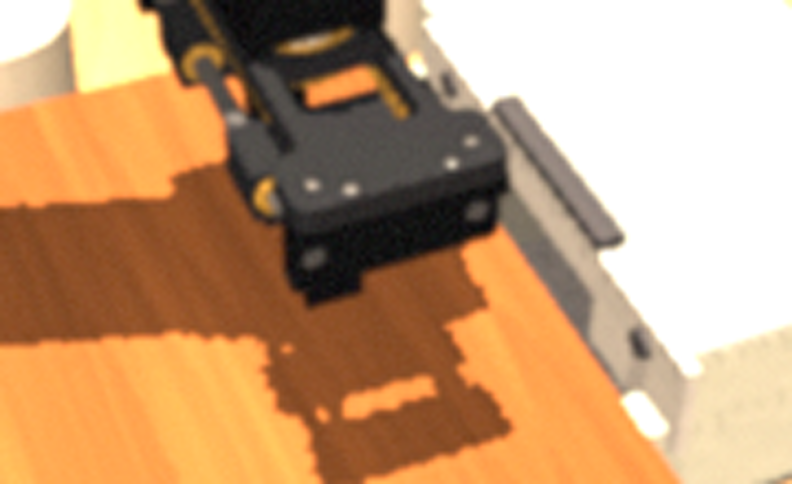

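```bash
python3 -c "
from h import *
f=grab('side'); g=grab('top')
im=f['img'][180:340,290:480]; cv2.imwrite('pics/s11.png',cv2.resize(im,None,fx=3.7,fy=3.7,interpolation=cv2.INTER_CUBIC))
im=g['img'][110:240,270:440]; cv2.imwrite('pics/t11.png',cv2.resize(im,None,fx=4.4,fy=4.4,interpolation=cv2.INTER_CUBIC))
for c,ff in (('side',f),('top',g)):
  for d in r.pinpoint('notebook',c)[:2]: print(d['conf'],towld(ff,d['position']))
"
```

```text
0.49 [ 0.6741 -0.049   0.0059]
```

View pics/s11.png

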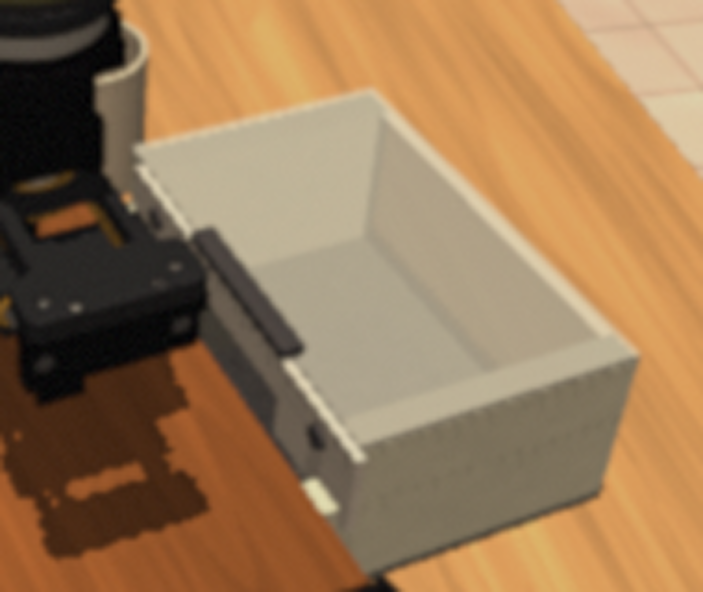

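View pics/t11.png

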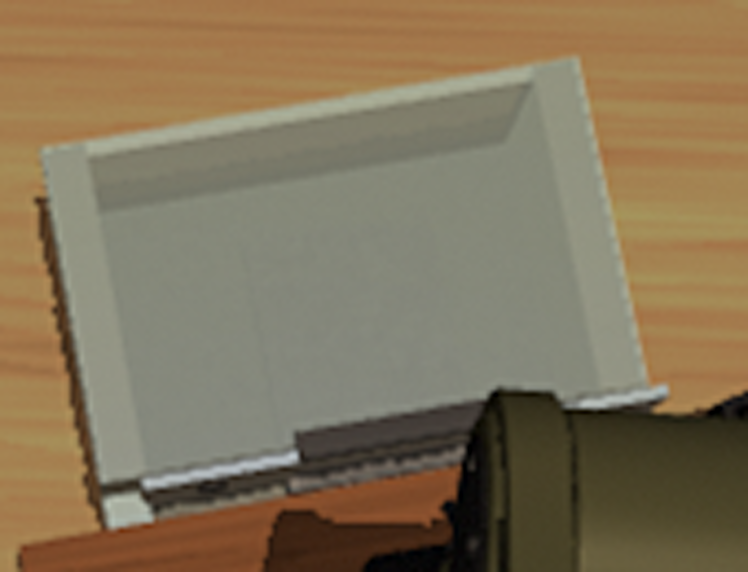

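Call:
drive_tool:
  increments:
    - [[0,0,-1,0,40],[0,0,-2.2,0,40],[0,0,-2.6,0,40],[1,0,-2.6,0,40],[2,0,-2.6,0,40],[3,0,-2.6,0,40],[4,0,-2.6,0,40],[5,0,-2.6,0,40],[5.5,0,-2.6,0,40],[5.5,0,-2.6,0,40]]

```text
time_s: 14.75
tool_pos: [0.5734, -0.3612, 0.1874]
eef_rot: [-2.432, 1.982, -0.013]
contact_force: [-0.2, 0.2, 0.8]
grip_width: 0.0403
```

```bash
python3 -c "
from h import *
f=grab('side'); g=grab('top'); delta(.5,0,.1)
cl=cv2.createCLAHE(6,(4,4))
def enh(im,s,fn):
  l=cl.apply(cv2.cvtColor(im,cv2.COLOR_BGR2GRAY)); cv2.imwrite('pics/'+fn,cv2.resize(l,None,fx=s,fy=s,interpolation=cv2.INTER_CUBIC))
cv2.imwrite('pics/s12f.png',f['img']);cv2.imwrite('pics/t12f.png',g['img'])
enh(f['img'][180:340,300:480],3.7,'s12.png'); enh(g['img'][110:240,270:440],4.4,'t12.png')
for c,ff in (('side',f),('top',g)):
  for q in ('notebook','mug','candle','pen_tray'):
    for d in r.pinpoint(q,c)[:1]: print(q,d['conf'],towld(ff,d['position']))
"
```

```text
t 14.85 tcp [ 0.5744 -0.3572  0.1882] F [-0.2701  1.4194 -0.2035] jaw -78.08 w 0.0399
units [-7.3028 -0.0034  1.7433] roll None
mug 0.57 [0.5893 0.1808 0.0009]
candle 0.9 [0.3998 0.1274 0.0017]
pen_tray 0.96 [ 0.64   -0.3157  0.0023]
mug 0.96 [ 0.5864  0.1785 -0.0002]
candle 0.97 [ 0.3996  0.1271 -0.0007]
pen_tray 0.76 [ 0.6467 -0.3263 -0.0016]
```

View pics/s12.png

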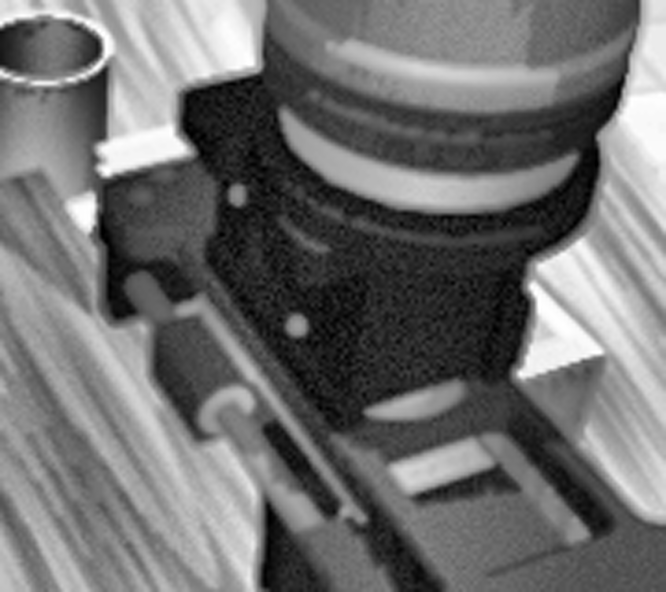

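View pics/t12.png

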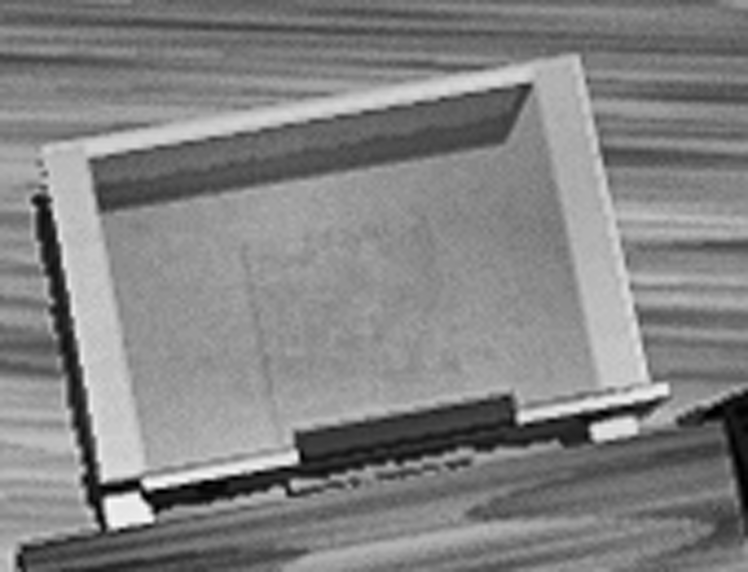

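View pics/s12f.png

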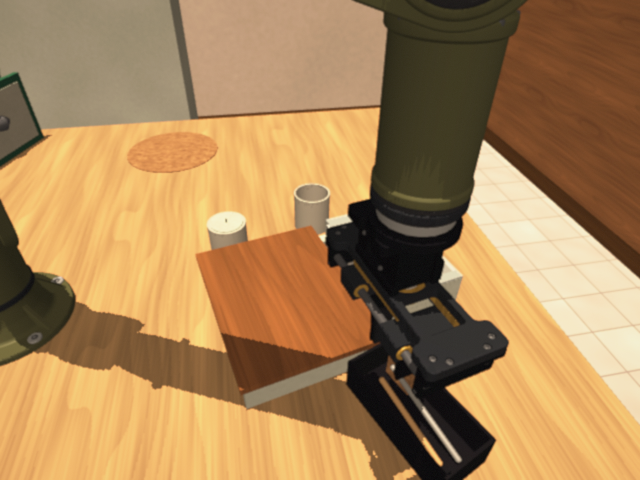

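Call:
drive_tool:
  increments:
    - [[0,1,0,0,40],[0,2,0,0,40],[0,3,0,0,40],[0,4,0,0,40],[0,4,0,0,40],[0,4,0,0,40]]

```text
time_s: 16.0
tool_pos: [0.3791, -0.3992, 0.1876]
eef_rot: [-2.436, 1.976, -0.018]
contact_force: [1.2, 0.0, -1.0]
grip_width: 0.0403
```

```bash
python3 -c "
from h import *
f=grab('side'); g=grab('top'); delta(.5,0,.1)
cl=cv2.createCLAHE(8,(4,4))
F=[f['img'].astype(float)]
for i in range(4): F.append(r.grab_frame('side')['img'].astype(float))
a=np.mean(F,0)[200:330,320:470]
b=np.mean(F,0).max(2)[200:330,320:470]
e=np.clip((b-110)/(185-110)*255,0,255).astype(np.uint8); print(np.percentile(b,[5,50,95]))
e=cl.apply(b.astype(np.uint8))
cv2.imwrite('pics/s13.png',cv2.resize(e,None,fx=4.5,fy=4.5,interpolation=cv2.INTER_CUBIC))
for c,ff in (('side',f),('top',g)):
  for q in ('notebook',):
    for d in r.pinpoint(q,c)[:2]: print(q,d['conf'],towld(ff,d['position']))
ff=g; s=np.array([4.4,4.4])
for p in ((245,245),(275,420)):
  for z in (.016,): print(onplane(g,(np.array(p)+.5)/4.4-.5+[270,110],z)[:2]@np.c_[BX,BY]*1000)
"
```

```text
t 16.1 tcp [ 0.38   -0.3987  0.1873] F [-0.1888  0.1511 -0.1788] jaw -77.97 w 0.0403
units [-7.3069 -3.9909  1.7503] roll None
[120.4 209.  243.6]
notebook 0.6 [ 0.6745 -0.0509  0.0079]
notebook 0.37 [ 0.6471 -0.315   0.0008]
notebook 0.49 [ 0.5902  0.1771 -0.0006]
[ 709.2943 -145.3483]
[ 624.5042 -144.2494]
```

View pics/s13.png

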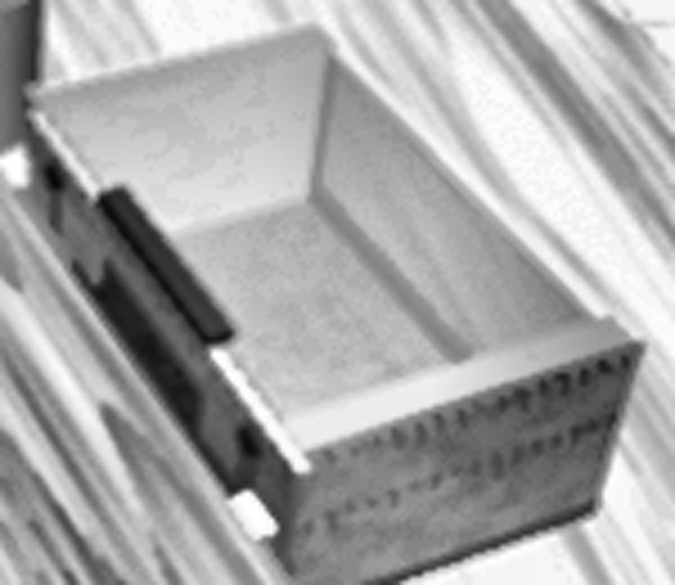

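```bash
python3 -c "
from h import *
for cam,(y0,y1,x0,x1),s in (('top',(110,240,270,440),4.4),('side',(200,330,320,470),4.5)):
  a=np.mean([r.grab_frame(cam)['img'].astype(float) for _ in range(5)],0); g=r.grab_frame(cam)
  b=cv2.imread(f'pics/{cam}0.png').astype(float)
  d=cv2.GaussianBlur((a-b),(0,0),.8)[y0:y1,x0:x1].mean(2); 
  d=np.clip(128+d*8,0,255).astype(np.uint8)
  d=cv2.cvtColor(cv2.resize(d,None,fx=s,fy=s,interpolation=cv2.INTER_CUBIC),cv2.COLOR_GRAY2BGR)
  q=[]
  for al,la in ((.590,-.145),(.710,-.145),(.710,-.235),(.590,-.235)):
    w=BX*al+BY*la; q.append((proj(g,[*w,.016])-[x0,y0]+.5)*s-.5)
  cv2.polylines(d,[np.int32(q)],True,(0,0,255),1)
  cv2.imwrite(f'pics/d_{cam}.png',d)
print(r.get_obs()['time_s'])
"
```

```text
17.0
```

View pics/d_top.png

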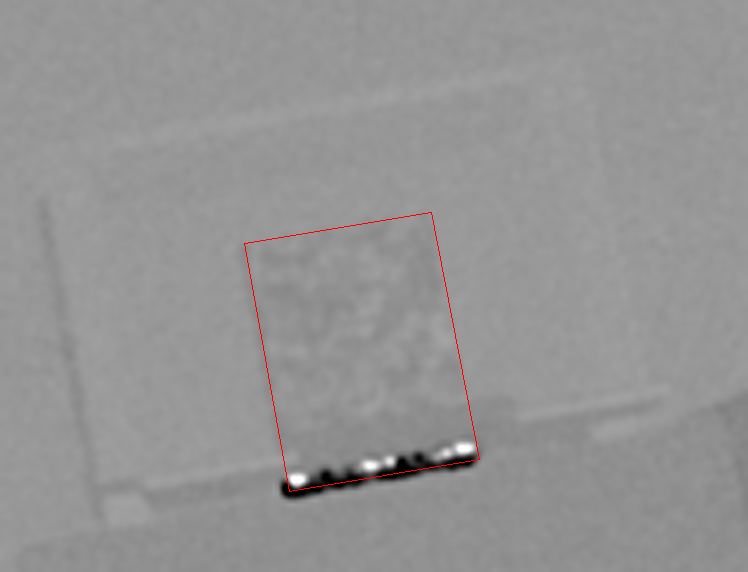

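View pics/d_side.png

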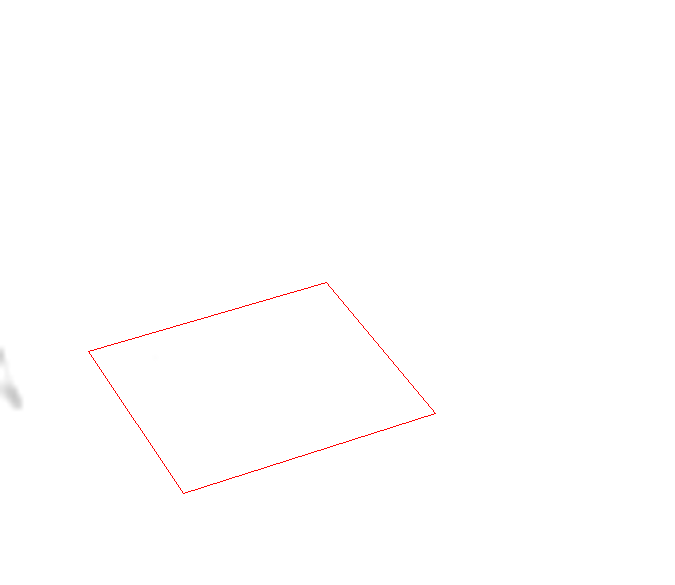

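```bash
python3 -c "
from h import *
print(r.get_obs()['contact_force']); print(r.sign_off())"
```

```text
[-0.4614  0.4983  0.3451]
the job is handed in; nothing more can be done
None
```

The notebook went lengthwise through the slot and dropped into the box. It appears to lie flat on the floor, and I handed the job in at about 17 s.

**What I did:** I pressed two fingertips on the cover at about 8 to 18 N. I dragged the notebook about 25 mm sideways and turned it about 9° to line it up with the slot, which I found from the dark bar. Then I dragged it in until roughly half was through and eased it back a little so I could lift off. It fell in when I lifted, so the planned push on its rear edge was not needed. The arm then moved well clear.

**Last checks:**
- **Notebook:** it is gone from the shelf. In a before/after comparison from the top camera, its outline matches a flat 120 × 90 notebook on the box floor. The side-camera network puts its underside at 8 mm, against a floor at 6 mm.
- **Bystanders:** the last network readings for the candle, mug and pen tray agree with the first ones within a few mm, and up to about 5 mm for the pen tray. I took these before the final retreat move.
- **Forces:** readings stayed under 18 N at the end of each move, and the final reading was about zero.

**What failed or disagreed:**
- **Tool height:** the reported tool height was about 36 mm lower than the fingertips' real height, so I trusted touch and the pictures instead.
- **Flatness check:** the notebook's grey barely shows against the floor in the side view. The side before/after picture was saturated and useless, so flatness rests mainly on the top-camera outline and the side network's height.
- **Network errors:** the top camera's network last reported the mug as a notebook (confidence 0.49). The side camera's also gave the pen tray as a weaker second guess.

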